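# Work the hand lever of the counter bin and ease its lid shut

## Task

Two lever-operated counter bins stand on the worktop. With the fingertips, press the lever paddle of the WIDER bin right down so that its lid stands wide open, keep it wide open for a good two seconds while the barista drops a puck in, then let the lever up slowly under the fingers so that the lid comes down gently and shuts without slamming. Work the lid only by its lever, leave the narrower bin shut, and do not knock, move or lift the things standing about.

Things in the scene. Friction and masses are not known exactly. Their poses are not given: they have to be found in the camera images.
- wide_bin: the wider bin: fixed steel box, black lid with steel top plate, 120 deep (its x) x 160 wide (its y) x 134 mm high when shut. Origin: centre of its underside. Its -x side is the front, roughly facing the robot (yaw within 0.6 rad); lid hinged along the back top edge. The lever stands out of the front's middle, on a level pivot pin 72 mm in front of the origin, 100 mm up
- wide_pad (a point): top centre of the paddle that ends the wider bin's lever: a steel bar with a rubber paddle 30 mm wide, 26 long, 8 thick; the point is 95 mm from the pivot. At rest the lever slopes up 0.2 rad away from the bin, the point 164 mm in front of the bin's origin and 124 mm up; fully down, against a stop, it slopes down 0.2 rad, 87 mm up. 4 to 8 N press it; spring and lid weight bring it back up
- wide_lever (a joint): angle of the wider bin's lever, rad: 0 at rest (up), 0.4 pressed fully down; 0.1 rad is about 9.5 mm at the paddle
- wide_lid (a joint): angle of the wider bin's lid, rad: 0 shut, 1.15 fully open; a linkage keeps it at 2.875 times the lever's angle. Let go from wide open it slams within about 0.3 s, and also if the paddle is let go 10 mm below its rest height; with the paddle rising 10 to 25 mm/s under the fingers it comes down gently. The lid panel, 132 x 170 x 12 mm, is not to be touched
- narrow_bin: the narrower bin, made like the other but 90 mm wide; same depth, height and lever. Origin: centre of its underside. To be left shut. Either bin may stand on the left or on the right.
- narrow_lid (a joint): angle of the narrower bin's lid, rad: 0 shut, grows as it opens
- espresso_cup: green-grey espresso cup of coffee with a handle, 63 x 88 x 49 mm high, loose bystander. Origin: under its middle
- sugar_jar: sugar jar with a grey lid, 59 mm across, 95 mm high, loose bystander. Origin: under its middle
- biscuit_bar: wrapped biscuit bar, 52 x 150 x 16 mm, lying flat, loose bystander. Origin: under its middle
- small_pitcher: small steel pitcher, 67 x 60 x 76 mm high, loose bystander right of the bins. Origin: under its middle

How it is judged:
On the way, in this order (a step that is already met when the one before it is completed fails the run):
1. the wider bin's lid is held wide open (over 1.0 rad) for 1.5 s by fingers pressing on its paddle (value of joint wide_lid above 1 rad and contact force between the fingers and wide_lever above 0.5 N), for 1.5 s.
2. the wider bin's lid is shut again (value of joint wide_lid below 0.05 rad), for 0.2 s.
At the end, for the whole second after the job is handed in: after having been held wide open (over 1.0 rad) for at least 1.5 s, the wider bin's lid is shut (under 0.05 rad), the narrower bin is shut too, and the cup, jar, biscuit bar and pitcher stand within 20 mm of where they were (value of joint each of wide_lid, narrow_lid below 0.05 rad and distance of each of espresso_cup, sugar_jar, biscuit_bar, small_pitcher from where it was at the start of the episode below 0.02 m); the robot touches nothing.
It fails at once if the wider bin's lid drops or slams: over 3 rad/s downwards, or over 2 rad/s in the lower part of its travel (0.4 to 0.1 rad) ((velocity of joint wide_lid below -3 rad/s and value of joint wide_lid above 0.1 rad) or (velocity of joint wide_lid below -2 rad/s and value of joint wide_lid between 0.1 and 0.4 rad)).
It fails at once if the wider bin's lid itself is handled (contact force between the fingers and wide_lid above 1 N).
It fails at once if the narrower bin is opened (value of joint narrow_lid above 0.2 rad).
It fails at once if a bystander is moved or lifted (distance of any of espresso_cup, sugar_jar, biscuit_bar, small_pitcher from where it was at the start of the episode above 0.03 m).
It also fails if it takes over 45 s, if anything falls off the work surface, if the arm or the gripper's body presses on something with over 40 N, if the wrist force passes 120 N, or if a joint passes its speed limit or range.

## Robot

A 6-joint arm with a two-finger parallel gripper is mounted at the origin on a cart in front of the work surface, level with it; the furniture and walls round the work are solid. World frame = base frame: x ahead of the robot, y to its left, z up, the work surface at z = 0. Lengths are in m, angles in rad, forces in N, time in s.
With the tool pointing down it reaches from about 0.275 to 0.825 m from the base axis. Payload 4.9 kg.
Tool frame: the origin (TCP) lies midway between the tips of the shut fingers; the grasp point (between the pads) lies 19 mm behind it (bot.grip_depth is the distance from the TCP to the grasp point, in m); z points along the fingers, y is the line along which they close (so a half turn about z gives the same grasp; the last joint's range is limited). The gripper opens to 85 mm and grips with 20 to 120 N. Pads are 22 mm wide; open, the fingers measure 114 mm over their backs; the gripper's body (76 mm by 85 mm) begins 54 mm behind the grasp point. The pads swing forward as they close: fully open they stand 13 mm farther back than shut.
Start: joints at [1.122, 0.326, -0.193, 1.052, 0, 1.437], TCP at [0.17, 0.523, 0.231] pointing down, gripper open.
Joint ranges: [-2.65, 2.65], [-0.97, 1.79], [-1.3, 1.35], [-1.93, 2.1], [-1.47, 1.37], [-3.14, 3.14]. Speed limits (rad/s): [2.57, 2.57, 3.14, 3.14, 3.14, 3.14].

## Interface

Orientations are given as a unit quaternion [w, x, y, z].
In Python, from cell import bot gives the robot as it stands. Calls block until the motion is done:
- bot.move_pose(position, orientation): joint-space move of the TCP to a pose.
- bot.move_linear(position, speed=0.15, rotation=None, until_force=None): straight line of the TCP; rotation=None keeps the orientation; speed is the mean speed in m/s. With until_force (N) it stops when the force on the tool has changed by that much, and returns True; else False.
- bot.goto_joints(angles): joint-space move.
- bot.set_gripper(opening, grasp_force=None): opening from 0.0 (shut) to 1.0 (fully open); grasp_force is the grip in N (None keeps the last); returns when the fingers have stopped.
- bot.wait(seconds).
- bot.solve_ik(position, orientation): joint angles nearest the present ones, or None.
- bot.camera(name): name is "scene" or "top" or "wrist"; returns the picture (480x640x3 uint8, red, green, blue); there is no depth.
- bot.calibration(name): a dict with "mtx" (3x3 intrinsics, pixels), "k1" (the pictures are not rectified: a ray, as slopes to the right and down, at radius r is drawn at 1 + k1 r^2 times it, then the intrinsics apply), "extrinsics" (4x4, takes a point from world to camera coordinates); the wrist camera has in their place "hand_eye" (4x4, takes a point from camera to tool coordinates, whose origin is the TCP and whose axes are the flange's). Camera axes: x right, y down, z forward; pixel columns grow to the right and rows downward; lengths in m; the calibration is good to about 2 mm. A picture is of the moment at which its call begins: read the wrist's pose just before it. calibration takes no time and is no camera call.
A pose or a line that the arm cannot do raises bot.PlanningError and nothing moves.
- bot.close_job(): hands the job in; it is judged then, once.
Trained networks look in the newest picture that a camera, given by its name, has taken for a name from the list of things; names that differ only in an ending like _2 or _b are one class to them, and where a whole thing is asked for, a point or a joint stands for the part that bears it (a point fixed in the world has none). Each returns a list of dicts, best first, with "confidence" (0 to 1); they miss things now and then, are a little off and sometimes report something else, mostly with a low value. They report only what shows in the picture. A call takes as long as a camera call.
- bot.search_frame(camera, thing): "bbox" ([left, top, width, height] in pixels, round what is visible of it).
Readings, each from a call of its own:
- bot.read_clock(): time.
- bot.read_joint_positions(): joint angles.
- bot.read_joint_vel(): joint speeds.
- bot.read_joint_efforts(): joint torques, N m.
- bot.read_position(): TCP position.
- bot.read_tool_rot(): TCP orientation.
- bot.read_ft_force(): force on the tool from outside, world axes, zero at the start.
- bot.read_moment(): the same for the moment, N m.
- bot.read_gripper_width(): opening from 0.0 (shut) to 1.0 (fully open).
- bot.read_finger_force(): force on a finger pad.
Only numpy, scipy, OpenCV 4.12 (cv2) and the standard library are available. Lean on these libraries where they do the work, as an engineer would, in place of code of your own. Each camera call takes 0.05 s, during which the arm holds its last target. There are 200 camera calls.

## Working session

There is one attempt and no reset: what is moved stays moved. The work goes in short steps, each a Python script; the robot and the scene stay as the last script left them, time stands still between calls to the robot, and variables do not carry over. Pictures are saved under pics/ and viewed, at most 10 in all, crops included, and the job is handed in when it is done.

```bash
mkdir -p pics
python3 - <<'E'
from cell import bot
import cv2
for c in ("scene","top"):
    im=bot.camera(c); cv2.imwrite(f"pics/{c}0.png",im[:,:,::-1])
    for t in ("wide_bin","wide_pad","narrow_bin","espresso_cup","sugar_jar","biscuit_bar","small_pitcher"):
        print(c,t,[(d["bbox"],round(d["confidence"],2)) for d in bot.search_frame(c,t)[:2]])
    k=bot.calibration(c); print(k)
print(bot.read_clock(), bot.read_tool_rot())
E
```

```text
scene wide_bin [([256.3, 201.8, 110.6, 81.2], 0.93)]
scene wide_pad []
scene narrow_bin [([220.9, 162.4, 76.6, 55.3], 0.94)]
scene espresso_cup [([206.5, 242.6, 32.7, 21.7], 0.65)]
scene sugar_jar [([316.0, 276.7, 32.6, 52.3], 0.66)]
scene biscuit_bar [([264.0, 318.5, 66.8, 46.7], 0.9)]
scene small_pitcher [([370.0, 309.4, 33.5, 46.7], 0.79), ([259.1, 202.0, 110.1, 81.7], 0.66)]
{'mtx': array([[460.74501504,   0.        , 308.3385128 ],
       [  0.        , 460.74501504, 232.17241469],
       [  0.        ,   0.        ,   1.        ]]), 'k1': -0.02169636241811887, 'extrinsics': array([[ 0.84441988, -0.53544972, -0.01576903, -0.49251908],
       [-0.2705742 , -0.40092754, -0.87524094,  0.23761021],
       [ 0.46232528,  0.74333755, -0.48343007,  0.92969182],
       [ 0.        ,  0.        ,  0.        ,  1.        ]])}
top wide_bin [([286.1, 191.8, 82.0, 106.3], 0.96)]
top wide_pad [([340.6, 258.0, 27.3, 36.7], 0.77), ([285.8, 191.1, 87.5, 76.3], 0.59)]
top narrow_bin []
top espresso_cup [([285.1, 317.7, 29.1, 38.6], 0.77)]
top sugar_jar [([404.3, 234.4, 21.2, 27.6], 0.59)]
top biscuit_bar [([398.2, 264.0, 57.2, 44.7], 0.93), ([284.7, 317.4, 28.3, 36.2], 0.45)]
top small_pitcher [([431.5, 205.4, 25.8, 26.4], 0.58), ([337.3, 255.9, 27.2, 41.5], 0.39)]
{'mtx': array([[554.7289948 ,   0.        , 318.02529465],
       [  0.        , 554.7289948 , 243.2762657 ],
       [  0.        ,   0.        ,   1.        ]]), 'k1': -0.009580292383835926, 'extrinsics': array([[-0.36745124, -0.93003563,  0.00364836,  0.21057928],
       [-0.89726457,  0.35346588, -0.26453386,  0.55408198],
       [ 0.24473635, -0.10047684, -0.9643695 ,  1.32103447],
       [ 0.        ,  0.        ,  0.        ,  1.        ]])}
0.8 [2.21945047e-06 1.56758498e-01 9.87636964e-01 6.35282701e-07]
```

Run:
```python
import cv2
a=cv2.imread("pics/scene0.png")[140:380,170:430]; cv2.imwrite("pics/sc.png",cv2.resize(a,None,fx=2.5,fy=2.5,interpolation=2))
a=cv2.imread("pics/top0.png")[150:370,200:490]; cv2.imwrite("pics/tc.png",cv2.resize(a,None,fx=2.7,fy=2.7,interpolation=2))
```

```text
(no output)
```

View pics/sc.png

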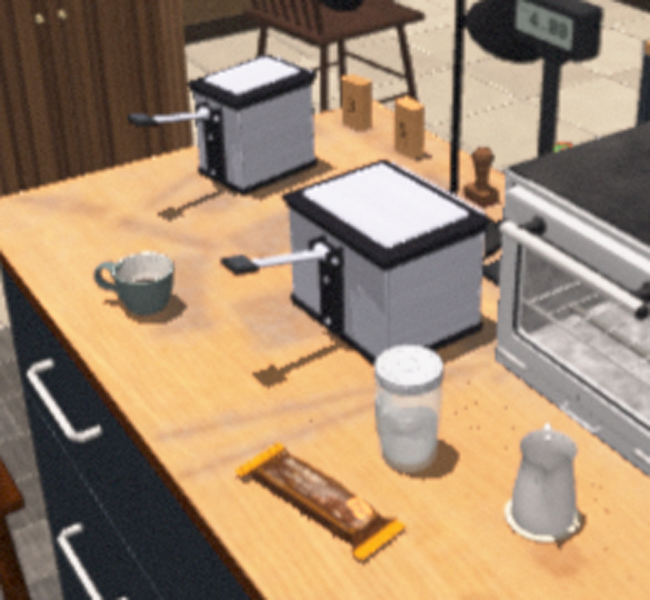

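View pics/tc.png

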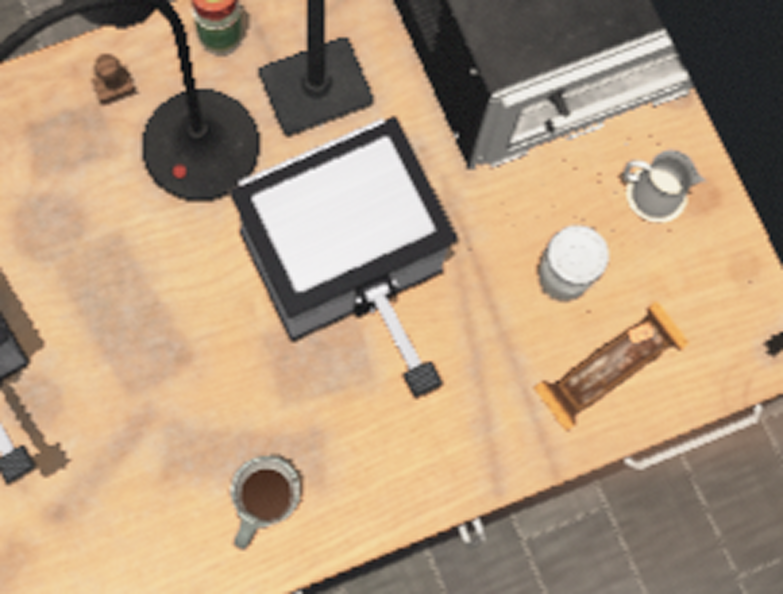

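The wider bin is the central one: in the top picture its paddle is near pixel (356,290), and in the scene picture near (266,245). The cup is to its left, and the jar, biscuit and pitcher are to its right. I'll fit the bin pose from the lid corners and the paddle in both views.

```bash
cat > h.py <<'E'
import numpy as np
from cell import bot
def proj(K,P):
    c=(K["extrinsics"]@np.c_[P,np.ones(len(P))].T)[:3]; s=c[:2]/c[2]
    s=s*(1+K["k1"]*(s**2).sum(0)); return (K["mtx"][:2,:2]@s).T+K["mtx"][:2,2]
def ray(K,uv,z):
    from scipy.optimize import fsolve
    return fsolve(lambda p:(proj(K,np.array([[p[0],p[1],z]]))-uv)[0],[.5,.2])
E
python3 - <<'E'
from h import *
from scipy.optimize import least_squares
S=np.array([[387,255],[287,197],[385,162],[487,218],[240,261]])/2.5+[170,140]
T=np.array([[456,238],[290,308],[237,185],[393,120],[422,376]])/2.7+[200,150]
# order scene: FR, FL, BL, BR, pad ; top: FR,FL,BL,BR,pad
Ks,Kt=bot.calibration("scene"),bot.calibration("top")
def pts(p):
    dx=p[3]
    L=np.array([[-.066+dx,-.085,.134],[-.066+dx,.085,.134],[.066+dx,.085,.134],[.066+dx,-.085,.134],[-.164,0,.124]])
    c,s=np.cos(p[2]),np.sin(p[2])
    return L@np.array([[c,-s,0],[s,c,0],[0,0,1]]).T+[p[0],p[1],0]
f=lambda p:np.r_[(proj(Ks,pts(p))-S).ravel(),(proj(Kt,pts(p))-T).ravel()]
r=least_squares(f,[.5,.2,0,0],loss="soft_l1"); print(r.x, f(r.x).reshape(-1,2).round(1)); print("pad",pts(r.x)[4])
print("pad top-ray",ray(Kt,T[4],.124),"scene",ray(Ks,S[4],.124))
for n,b,z in(("cup",(470,495),.03),("jar",(577,255),.095),("bar",(612,368),.016),("pit",(660,190),.05)):
    print(n,ray(Kt,np.array(b)/2.7+[200,150],z))
print("narrow pad",ray(Kt,np.array((14,464))/2.7+[200,150],.124), "cup",ray(Kt,np.array((266,495))/2.7+[200,150],.04))
E
```

```text
[ 0.60628864 -0.03771896  0.05085916 -0.0014837 ] [[-2.2  0.9]
 [-3.3 -3.5]
 [-0.  -3.2]
 [ 2.5 -1.2]
 [-0.2  0.1]
 [ 2.5 -0.4]
 [-0.3  2.1]
 [-2.9 -0.5]
 [ 2.5 -3.5]
 [ 0.2 -0.4]]
pad [ 0.4425007  -0.04605626  0.124     ]
pad top-ray [ 0.44177303 -0.04512639] scene [ 0.44316181 -0.04600601]
cup [ 0.33663494 -0.05645607]
jar [ 0.49776398 -0.22472154]
bar [ 0.39832613 -0.23137711]
pit [ 0.53597003 -0.33766591]
narrow pad [0.49983216 0.31226436] cup [0.40456214 0.11853421]
```

Run:
```python
from h import *
X,Y=.4425,-.0457
bot.set_gripper(0.0)
q0=bot.read_joint_positions()
best=min((s for s in ([0,1,.025,0],[0,-.025,1,0]) if bot.solve_ik([X,Y,.23],np.array(s)/np.linalg.norm(s)) is not None),
  key=lambda s:np.abs(np.array(bot.solve_ik([X,Y,.23],np.array(s)/np.linalg.norm(s)))-q0).max())
print(best); o=np.array(best)/np.linalg.norm(best)
bot.move_pose([X,Y,.23],o)
bot.move_linear([X,Y,.145],.1)
bot.wait(.3); f0=np.array(bot.read_ft_force())
hit=bot.move_linear([X,Y,.112],.02,until_force=2.0)
print(hit,bot.read_position(),np.array(bot.read_ft_force())-f0,bot.read_clock())
import cv2
cv2.imwrite("pics/w1.png",cv2.hconcat([bot.camera("scene")[140:380,170:430],bot.camera("top")[150:390,230:490]])[:,:,::-1])
```

```text
[0, 1, 0.025, 0]
True [ 0.44228496 -0.04569535  0.12544375] [-0.83064294  0.02450493  5.15312204] 6.1083
```

View pics/w1.png

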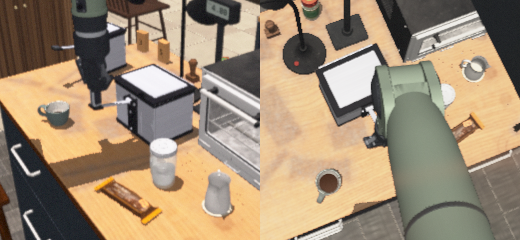

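The fingertips rest on the paddle at z = 0.125, the expected height (paddle near (97,105) in the left half). Next I'll press to the stop, hold, and release slowly.

Run:
```python
from h import *
import cv2
X,Y=.4425,-.0457
R=lambda:(np.round(bot.read_position(),4),np.round(bot.read_ft_force(),1),round(bot.read_clock(),2))
bot.move_linear([X,Y,.096],.025); print(R())
h=bot.move_linear([X,Y,.083],.015,until_force=10); print(h,R())
cv2.imwrite("pics/w2.png",bot.camera("scene")[140:380,170:430,::-1])
bot.wait(2.5); print(R())
```

```text
(array([ 0.4423, -0.0455,  0.096 ]), array([-4.1,  0.4,  4.1]), 7.53)
True (array([ 0.4431, -0.0455,  0.0873]), array([-3.9,  0.8, 15.6]), 8.18)
(array([ 0.443 , -0.0455,  0.0875]), array([-3.3,  1.4, 12.7]), 10.72)
```

View pics/w2.png

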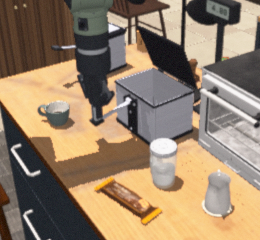

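The lid stands wide open at (170,55), and the lever has been held at its stop for 2.5 s. Now the slow release.

Run:
```python
from h import *
import cv2
X,Y=.4425,-.0457
R=lambda:(np.round(bot.read_position(),4),np.round(bot.read_ft_force(),1),round(bot.read_clock(),2))
bot.move_linear([X,Y,.135],.012); print(R())
bot.wait(.4)
bot.move_linear([X,Y,.23],.1); bot.wait(.5); print(R())
cv2.imwrite("pics/w3.png",bot.camera("scene")[140:380,170:430,::-1])
```

```text
(array([ 0.4425, -0.0457,  0.135 ]), array([ 1. , -0.5, -0.4]), 14.93)
(array([ 0.4425, -0.0457,  0.2299]), array([0.1, 0.5, 0.3]), 16.93)
```

View pics/w3.png

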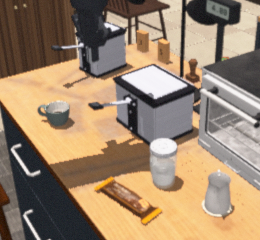

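The lid is shut (155,80), the lever is up with its paddle at (97,105), the narrower bin is shut and nothing else has moved.

```bash
python3 -c "
from cell import bot
print(bot.close_job())"
```

```text
the job is handed in; nothing more can be done
None
```

I pressed the wider bin's lever to its stop, held the lid wide open for 2.5 s, let it down slowly until it shut, and handed the job in at about 17 s; the last picture shows both bins shut and nothing else moved, but no verdict was returned.

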